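# Turn the parts dish mouth-up

## Robot

A 6-joint arm with a two-finger parallel gripper is mounted at the origin on the work surface. World frame = base frame: x ahead of the robot, y to its left, z up, the work surface at z = 0. Lengths are in m, angles in rad, forces in N, time in s.
With the tool pointing down it reaches from about 0.25 to 0.8 m from the base axis. Payload 3.9 kg.
Tool frame: the origin (TCP) lies midway between the tips of the shut fingers; the grasp point (between the pads) lies 19 mm behind it; z points along the fingers, y is the line along which they close (so a half turn about z gives the same grasp; the last joint's range is limited). The gripper opens to 85 mm and grips with 20 to 120 N. Pads are 22 mm wide; open, the fingers measure 114 mm over their backs; the gripper's body (76 mm by 85 mm) begins 54 mm behind the grasp point. The pads swing forward as they close: fully open they stand 13 mm farther back than shut.
Start: joints at [-1.264, 0.26, -0.138, 1.173, 0, 1.571], TCP at [0.159, -0.5, 0.231] pointing down, gripper open.
Joint ranges: [-2.78, 2.78], [-0.83, 1.72], [-1.28, 1.37], [-1.9, 2.12], [-1.57, 1.48], [-3.14, 3.14]. Speed limits (rad/s): [2.57, 2.57, 3.14, 3.14, 3.14, 3.14].

## Interface

Orientations are given as a rotation vector (axis times angle).
In Python, from plant import get_obs, snapshot, ticket gives the robot as it stands.
- The arm moves only by the shell command python3 -m crank 'ROWS' [FORCE]. ROWS is JSON, a list of rows, each a list of 7 numbers: the shift along the tool's x, y, z in cm, then the turn, a rotation vector about the tool's x, y, z in degrees, then the gripper command: -1 is shut, 1 is fully open, values between are in proportion. A call has 1 to 12 rows; each row shifts and turns the commanded pose from where the row before left it, along the tool's axes as they then stand; what a row does not reach is not made up. A row lasts 1/12 s, in which the tool goes at most 41.7 mm and 7.16 degrees, less where a joint would pass 70% of its speed; a pose out of reach is approached as far as the arm can. A call with a gripper value outside its range is refused whole. The fingers move at their own pace and stop on an object; FORCE is the grip in N (left out, the last holds). Time passes only in rows, so rows that do not move let the fingers close. It gives the time, the measured TCP pose, the force, the opening and the grip force at its end, in the units of the state.
- get_obs(): the state, without advancing time (a new reading comes with each control period).
- snapshot(name): name is "scene" or "top"; returns a dict with "pixels" (384x512x3 uint8, red, green, blue), "mtx" (3x3 intrinsics, pixels), "extrinsics" (4x4, takes a point from camera to world coordinates). Camera axes: x right, y up, looking along -z (the intrinsics and any distortion apply to the point x, -y, -z); pixel columns grow to the right and rows downward; lengths in m; the calibration is good to about 2 mm. A picture is of the moment at which its call begins. There is no depth.
- ticket.sign_off(): hands the job in; it is judged then, once.
The state is a dict: "time": time; "qpos": joint angles; "qd": joint speeds; "joint_efforts": joint torques, N m; "eef_pos": TCP position; "orientation": TCP orientation; "ft_force": force on the tool from outside, world axes, zero at the start; "torque": the same for the moment, N m; "width": finger opening in m; "finger_force": force on a finger pad.
Only numpy, scipy, OpenCV 4.12 (cv2) and the standard library are available. Lean on these libraries where they do the work, as an engineer would, in place of code of your own. Each camera call takes 0.05 s, during which the arm holds its last target. There are 200 camera calls.

## Task

Turn the steel parts dish with the red foot over, so that it stands mouth-up on its foot on the black bench mat, ready to catch screws, and let go of it. Do not drop it from a height, and leave the blue-footed dish and the carburettor as they are.

Things in the scene. Friction and masses are not known exactly. Their poses are not given: they have to be found in the camera images.
- red_dish_center (a point): Dish to turn: steel bowl, rim 116 mm across, 50 mm high overall, on a red round foot 54 mm across, 22 mm thick. Starts mouth-down, foot on top. Point: on its axis, half-way up. z axis: from mouth out through foot (up when mouth-down). 0.3 kg, mostly the foot: let go on its rim edge, tipped 75 degrees or more from mouth-down, it rolls on to its foot.
- blue_dish_center (a point): Bystander: the same dish with a blue foot, also mouth-down; point and axes as for the red one. On both, the steel wall (3 mm) is 32 mm in radius where it meets the foot, 28 mm above the rim plane, and flares to 58 mm radius at the rim.
- mat: Flat black rubber bench mat fixed to the bench, 360 mm along its x, 540 mm along its y, 3 mm thick; origin at the centre of its underside, on the bench top. Both dishes start on it.
- carb_center (a point): A bystander: small aluminium carburettor, about 80 x 50 mm and 68 mm high, 0.45 kg, standing loose on the mat near the middle of its far edge. The point lies at its centre, half-way up.
There are look-alikes about, which are no part of the job. Leave any purple or turquoise look-alike of the part that bears red_dish_center alone.

How it is judged:
At the end, for the whole second after the job is handed in: The red-footed dish stands mouth-up on its foot (within 10 degrees), at rest, with its centre over the mat and at its resting height (about 28 mm above the bench, within 10 mm). The other two stay within 30 mm of their places and upright as they were (angle between red_dish_center's own z axis and vertical above 2.967 rad and x of red_dish_center in the frame of mat between -0.18 and 0.18 m and y of red_dish_center in the frame of mat between -0.27 and 0.27 m and height (world z) of red_dish_center between 0.018 and 0.038 m and linear speed of red_dish below 0.02 m/s and angular speed of red_dish below 0.2 rad/s); the robot touches nothing.
It fails at once if the red-footed dish is let go more than 120 mm up (height (world z) of red_dish_center above 0.15 m and contact force between the fingers and red_dish below 0.2 N).
It fails at once if the blue-footed dish is moved more than 30 mm or tipped more than 20 degrees (distance of blue_dish_center from where it was at the start of the episode above 0.03 m or angle between blue_dish_center's own z axis and vertical above 0.35 rad).
It fails at once if the carburettor is moved more than 30 mm or tipped more than 20 degrees (distance of carb_center from where it was at the start of the episode above 0.03 m or angle between carb_center's own z axis and vertical above 0.35 rad).
It also fails if it takes over 45 s, if anything falls off the work surface, if the arm or the gripper's body presses on something with over 40 N, if the wrist force passes 120 N, or if a joint passes its speed limit or range.

## Working session

There is one attempt and no reset: what is moved stays moved. The work goes in short steps, Python scripts to look and compute and a shell command to move; the robot and the scene stay as the last step left them, time stands still between calls to the robot, and variables do not carry over. Pictures are saved under pics/ and viewed, at most 11 in all, crops included, and the job is handed in when it is done.

```bash
ls; mkdir -p pics; python3 - <<'E'
from plant import *
import cv2,numpy as np
for n in("scene","top"):
    s=snapshot(n); cv2.imwrite(f"pics/{n}0.png",s["pixels"][:,:,::-1]); print(n,np.round(s["mtx"],1).tolist(),np.round(s["extrinsics"],3).tolist(),s.keys())
o=get_obs(); print(o)
E
```

```text
pics
scene [[368.8, 0.0, 255.9], [0.0, 368.8, 187.0], [0.0, 0.0, 1.0]] [[-0.229, -0.613, 0.756, 1.271], [0.973, -0.146, 0.176, 0.303], [0.003, 0.777, 0.63, 0.7], [0.0, 0.0, 0.0, 1.0]] dict_keys(['pixels', 'mtx', 'extrinsics'])
top [[454.0, 0.0, 252.7], [0.0, 454.0, 198.6], [0.0, 0.0, 1.0]] [[-0.009, 0.995, -0.096, 0.382], [-1.0, -0.007, 0.022, 0.128], [0.021, 0.096, 0.995, 1.272], [0.0, 0.0, 0.0, 1.0]] dict_keys(['pixels', 'mtx', 'extrinsics'])
{'time': 0.1, 'qpos': array([-1.26403050e+00,  2.60639546e-01, -1.39270114e-01,  1.17266615e+00,
        1.13630334e-05,  1.57083127e+00]), 'qd': array([ 0.00084075, -0.00069344,  0.00185729,  0.00201677,  0.00066935,
        0.00035437]), 'joint_efforts': array([ 8.08449131e-04, -4.06508088e+01,  2.54527652e+01,  1.00854962e-02,
        9.33290062e-05,  3.42427356e-06]), 'eef_pos': array([ 0.15835634, -0.49990511,  0.23052562]), 'orientation': array([-3.10297870e+00, -4.79656242e-01,  4.09236397e-04]), 'ft_force': array([-0.11990905,  0.92493888, -1.00772618]), 'torque': array([-0.0201278 ,  0.01435179,  0.04458973]), 'finger_force': 0.0, 'width': 0.08506744387835459}
```

View pics/scene0.png

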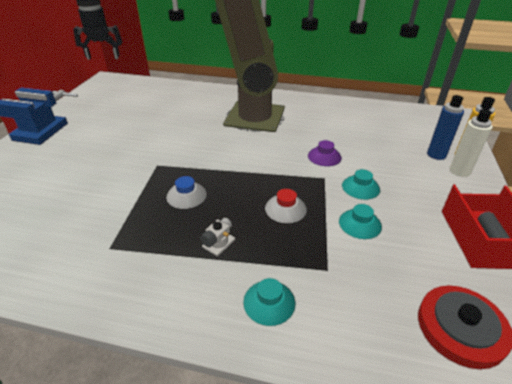

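View pics/top0.png

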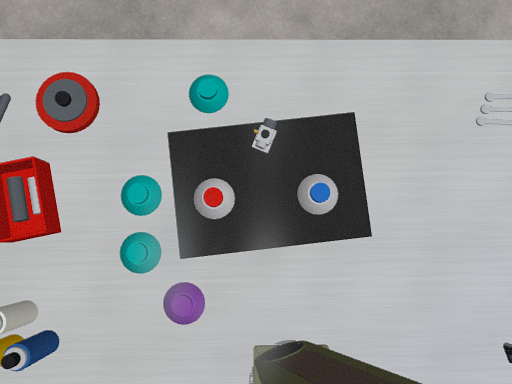

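The top view shows what could be confused with the target: red foot (213,197), blue foot (319,192), turquoise (208,93), (140,195) and (140,252), purple (184,303), and a red-rimmed pot (67,102). I choose (213,197), the red foot on a steel bowl on the mat. Next I'll check it in a close crop and measure.

```bash
cat > h.py <<'E'
from plant import *
import cv2,numpy as np
from scipy.spatial.transform import Rotation as R
def ray(s,uv,z):
    K=s["mtx"];T=s["extrinsics"]
    d=T[:3,:3]@np.array([(uv[0]-K[0,2])/K[0,0],-(uv[1]-K[1,2])/K[1,1],-1.]);o=T[:3,3]
    return o+d*(z-o[2])/d[2]
def blobs(s,lo,hi,amin=60):
    h=cv2.cvtColor(s["pixels"],cv2.COLOR_RGB2HSV)
    m=cv2.inRange(h,lo,hi)
    n,_,st,c=cv2.connectedComponentsWithStats(m)
    return [(c[i],st[i,4]) for i in range(1,n) if st[i,4]>amin]
E
python3 - <<'E'
from h import *
for n in("top","scene"):
    s=snapshot(n)
    for nm,lo,hi in(("red",(0,150,90),(8,255,255)),("blue",(100,150,60),(130,255,255))):
        for c,a in blobs(s,lo,hi): print(n,nm,c.round(1),a,ray(s,c,.053).round(4))
    if n=="top":
        print("mat",[ray(s,p,.003).round(3)[:2].tolist() for p in((168,132),(354,113),(371,236),(181,258))])
        print("carb",ray(s,(265,135),.04).round(3))
        cv2.imwrite("pics/crop.png",cv2.resize(s["pixels"][150:240,160:270,::-1],None,fx=4,fy=4))
E
```

```text
top red [ 70.1 104.2] 1450 [0.7617 0.5979 0.053 ]
top red [ 28.  201.6] 2962 [0.4954 0.7016 0.053 ]
top red [213.  196.7] 289 [0.5053 0.2086 0.053 ]
top blue [320.  192.1] 296 [ 0.5158 -0.0809  0.053 ]
top blue [ 38.3 346.3] 847 [0.1187 0.6606 0.053 ]
mat [[0.696, 0.339], [0.75, -0.193], [0.397, -0.23], [0.341, 0.3]]
carb [0.677 0.066 0.04 ]
scene red [42.9 46.6] 7297 [-0.3807 -1.2262  0.053 ]
scene red [  8.6 123.3] 110 [ 0.35   -0.8069  0.053 ]
scene red [480.9 226.5] 3477 [0.5156 0.698  0.053 ]
scene red [286.3 196.5] 283 [0.5148 0.2118 0.053 ]
scene red [462.6 333.7] 2860 [0.8285 0.5989 0.053 ]
scene blue [ 31.8 118.4] 1783 [ 0.3002 -0.7522  0.053 ]
scene blue [443.8 134.1] 857 [0.0684 0.6778 0.053 ]
scene blue [184.4 183.6] 235 [ 0.5261 -0.0766  0.053 ]
```

View pics/crop.png

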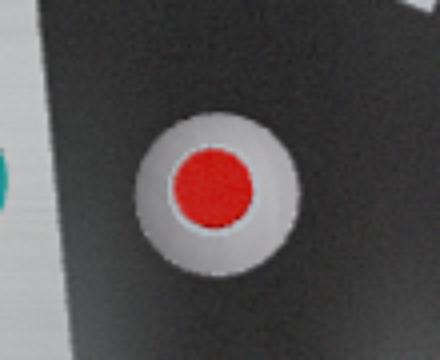

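The crop confirms it: red foot at crop (213,188), which is full-frame (213,197), on a steel bowl on the mat. It lies at about (0.506, 0.209). First a small turn to learn the sign of the last joint.

```bash
python3 -m crank '[[0,0,0,0,0,5,1],[0,0,0,0,0,0,1]]' 60; python3 - <<'E'
from h import *
o=get_obs();print(o["qpos"].round(3)); Rm=R.from_rotvec(o["orientation"]).as_matrix();print(Rm.round(3))
print(o["eef_pos"], Rm.T@(np.array([.506,.209,.231])-o["eef_pos"])*100)
E
```

```text
time: 0.37
eef_pos: [0.1585, -0.5003, 0.231]
orientation: [-3.122, -0.342, 0.0]
ft_force: [-1.0, -1.1, -0.2]
width: 0.0852
finger_force: 0.0
[-1.264  0.26  -0.138  1.173 -0.     1.66 ]
[[ 0.976  0.216 -0.   ]
 [ 0.216 -0.976  0.001]
 [-0.    -0.001 -1.   ]]
[ 0.15848118 -0.50027462  0.23104082] [ 4.92746857e+01 -6.17284536e+01  3.91100040e-02]
```

```bash
python3 -m crank '[[0,0,0,0,0,-7,1],[0,0,0,0,0,-7,1],[0,0,0,0,0,-7,1],[0,0,0,0,0,-7,1],[0,0,0,0,0,-7,1],[0,0,0,0,0,-7,1],[0,0,0,0,0,-7,1],[0,0,0,0,0,-7,1],[0,0,0,0,0,-7,1],[0,0,0,0,0,-7,1],[0,0,0,0,0,-7,1],[0,0,0,0,0,-7,1]]' >/dev/null
python3 -m crank '[[0,0,0,0,0,-7,1],[0,0,0,0,0,-4.2,1],[0,4,0,0,0,-4.3,1],[0,4,0,0,0,-4.3,1],[0,4,0,0,0,-4.3,1],[0,4,0,0,0,-4.3,1],[0,4,0,0,0,-4.3,1],[0,4,0,0,0,-4.3,1],[0,4,0,0,0,-4.3,1],[0,4,0,0,0,-4.3,1],[0,4,0,0,0,-4.3,1],[0,4,0,0,0,-4.3,1]]'
python3 -m crank '[[0,4,0,0,0,-4.3,1],[0,4,0,0,0,-4.3,1],[0,4,0,0,0,-4.3,1],[0,4,0,0,0,-4.3,1],[0,4,0,0,0,-4.3,1],[0,4,0,0,0,-4.3,1],[0,4,0,0,0,-4.3,1],[0,4,0,0,0,-4.3,1],[0,4,0,0,0,-4.3,1],[0,4,0,0,0,-4.3,1],[0,4,0,0,0,-4.3,1],[0,4,0,0,0,-4.4,1]]'
python3 - <<'E'
from h import *
o=get_obs();print(o["qpos"].round(3)); Rm=R.from_rotvec(o["orientation"]).as_matrix();print(Rm.round(3))
print(o["eef_pos"], Rm.T@(np.array([.506,.209,.231])-o["eef_pos"])*100)
E
```

```text
time: 2.37
eef_pos: [0.4716, -0.2632, 0.2311]
orientation: [0.784, 3.042, -0.0]
ft_force: [0.4, -0.6, -0.2]
width: 0.0853
finger_force: 0.0
time: 3.37
eef_pos: [0.515, 0.1993, 0.2311]
orientation: [-0.621, 3.079, 0.0]
ft_force: [0.5, -0.3, -0.3]
width: 0.0852
finger_force: 0.0
[ 0.369  0.306 -0.073  1.191 -0.    -0.029]
[[-0.922 -0.388  0.   ]
 [-0.388  0.922  0.   ]
 [-0.    -0.    -1.   ]]
[0.51495052 0.19928666 0.23109488] [0.44831978 1.24242549 0.00928757]
```

Now I'll test in the air whether the arm can reach the final horizontal pose.

```bash
python3 -m crank '[[0.4,1.2,0,0,-7,0,1],[0,0,0,0,-7,0,1],[0,0,0,0,-7,0,1],[0,0,0,0,-7,0,1],[0,0,0,0,-7,0,1],[0,0,0,0,-7,0,1],[0,0,0,0,-7,0,1],[0,0,0,0,-7,0,1],[0,0,0,0,-7,0,1],[0,0,0,0,-7,0,1],[0,0,0,0,-7,0,1],[0,0,0,0,-7,0,1]]'
python3 -m crank '[[0,0,0,0,-6,0,1],[4,0,0,0,0,0,1],[4,0,0,0,0,0,1],[0,0,0,0,-7,0,1],[0,0,0,0,-7,0,1],[0,0,0,0,0,0,1]]'
python3 - <<'E'
from h import *
o=get_obs();print(o["qpos"].round(3)); Rm=R.from_rotvec(o["orientation"]).as_matrix();print(Rm.round(3))
print(o["eef_pos"])
E
```

```text
time: 4.37
eef_pos: [0.5417, 0.2207, 0.2624]
orientation: [-0.384, 1.922, 0.258]
ft_force: [1.0, -0.1, -0.8]
width: 0.085
finger_force: 0.0
time: 4.87
eef_pos: [0.6224, 0.2521, 0.2712]
orientation: [-0.348, 1.734, 0.285]
ft_force: [0.6, -0.2, -0.4]
width: 0.0857
finger_force: 0.0
[ 0.377  0.385 -1.277 -1.473  0.017 -0.005]
[[-0.173 -0.384  0.907]
 [-0.073  0.923  0.377]
 [-0.982 -0.001 -0.188]]
[0.62236289 0.25212392 0.2712462 ]
```

```bash
python3 -m crank '[[3,0,0.6,0,0,0,1],[3,0,0.6,0,0,0,1],[3,0,0.6,0,0,0,1],[3,0,0.6,0,0,0,1],[0,0,0,0,-6,0,1],[0,0,0,0,-5,0,1],[0,0,0,0,0,0,1]]'
python3 - <<'E'
from h import *
o=get_obs();print(o["qpos"].round(3)); Rm=R.from_rotvec(o["orientation"]).as_matrix();print(Rm.round(3))
print(o["eef_pos"],np.hypot(*o["eef_pos"][:2]))
s=snapshot("top");print([ray(s,p,.053).round(3) for p in((208,88),(140,195))])
E
```

```text
time: 5.45
eef_pos: [0.6551, 0.265, 0.2114]
orientation: [-0.334, 1.667, 0.295]
ft_force: [-0.2, -0.3, 0.3]
width: 0.0852
finger_force: 0.0
[ 0.376  0.736 -1.282 -1.897  0.019 -0.003]
[[-0.111 -0.385  0.916]
 [-0.047  0.923  0.382]
 [-0.993 -0.001 -0.12 ]]
[0.65509493 0.26504333 0.2114019 ] 0.7066805074201918
[array([0.807, 0.222, 0.053]), array([0.511, 0.404, 0.053])]
```

Pitching forward is blocked by the elbow and wrist limits. I'll fit the arm geometry from the readings and plan a sideways tip using joint 5.

```bash
python3 - <<'E'
from h import *
D=[(.2606,-.1385,1.1727,.5247,.2308),(.306,-.073,1.191,.5522,.2311),(.385,-1.277,-1.473,.6715,.2712),(.736,-1.282,-1.897,.7067,.2114)]
A=[];b=[]
for a,e,w,r,z in D:
    f=a-e;p=f+w;s,c=np.sin,np.cos
    A+=[[s(a),c(f),s(f),c(p),0],[c(a),-s(f),c(f),-s(p),1]];b+=[r,z]
x,res,rk,sv=np.linalg.lstsq(np.array(A),np.array(b),rcond=None);print(x.round(3),res,rk,sv.round(3))
L1,L2,e,L3,z0=x
from scipy.optimize import fsolve
for r in(.38,.43,.48,.53):
  for zw in(.07,.1):  # q5 at this height, tool sideways; assume q4->q5 gap g
   for g in(0,.1):
    F=lambda q:[L1*np.sin(q[0])+L2*np.cos(q[0]-q[1])+e*np.sin(q[0]-q[1])-r, z0+L1*np.cos(q[0])-L2*np.sin(q[0]-q[1])+e*np.cos(q[0]-q[1])-g-zw]
    q,_,ok,_=fsolve(F,[.5,-.8],full_output=1);print(r,zw,g,q.round(2),round(1.571-q[0]+q[1],2),ok)
E
```

```text
[0.568 0.386 0.06  0.441 0.218] [4.06393141e-08] 5 [3.348 2.147 1.862 0.823 0.182]
0.38 0.07 0 [ 1.18 -0.92] -0.54 1
0.38 0.07 0.1 [ 0.94 -0.99] -0.36 1
0.38 0.1 0 [ 1.11 -0.95] -0.49 1
0.38 0.1 0.1 [ 0.86 -0.99] -0.29 1
0.43 0.07 0 [ 1.15 -0.8 ] -0.38 1
0.43 0.07 0.1 [ 0.92 -0.86] -0.21 1
0.43 0.1 0 [ 1.08 -0.83] -0.34 1
0.43 0.1 0.1 [ 0.85 -0.87] -0.15 1
0.48 0.07 0 [ 1.13 -0.68] -0.24 1
0.48 0.07 0.1 [ 0.92 -0.73] -0.09 1
0.48 0.1 0 [ 1.07 -0.7 ] -0.2 1
0.48 0.1 0.1 [ 0.86 -0.74] -0.03 1
0.53 0.07 0 [ 1.13 -0.55] -0.11 1
0.53 0.07 0.1 [ 0.94 -0.6 ] 0.03 1
0.53 0.1 0 [ 1.07 -0.57] -0.07 1
0.53 0.1 0.1 [ 0.88 -0.61] 0.08 1
```

```bash
python3 -m crank '[[0,0,-2,0,7,0,1],[0,0,-2,0,7,0,1],[0,0,-2,0,7,0,1],[0,0,-2,0,7,0,1],[0,0,0,0,7,0,1],[0,0,0,0,7,0,1],[0,0,0,0,7,0,1],[0,0,0,0,7,0,1],[0,0,0,0,7,0,1],[0,0,0,0,7,0,1],[0,0,0,0,7,0,1],[0,0,0,0,6,0,1]]' >/dev/null
python3 -m crank '[[0,0,0,0,0,7,1],[0,0,0,0,0,7,1],[0,0,0,0,0,7,1],[0,0,0,0,0,7,1],[0,0,0,0,0,7,1],[0,0,0,0,0,7,1],[0,0,0,0,0,7,1],[0,0,0,0,0,7,1],[0,0,0,0,0,7,1],[0,0,0,0,0,7,1],[0,0,0,0,0,7,1],[0,0,0,0,0,7,1]]' >/dev/null
python3 -m crank '[[0,0,0,0,0,6,1],[0,0,0,0,0,0,1]]'
python3 - <<'E'
from h import *
o=get_obs();print(o["qpos"].round(3)); Rm=R.from_rotvec(o["orientation"]).as_matrix();print(Rm.round(3))
print(Rm.T@(np.array([.506,.209,.2])-o["eef_pos"])*100)
E
```

```text
time: 7.67
eef_pos: [0.6364, 0.2569, 0.208]
orientation: [1.521, 2.279, 0.682]
ft_force: [-0.2, -0.4, 0.3]
width: 0.0855
finger_force: 0.0
[ 0.379  0.191 -0.496  0.303  0.009  1.559]
[[-0.384  0.772  0.506]
 [ 0.923  0.321  0.212]
 [ 0.001  0.548 -0.836]]
[  0.58625942 -12.05041997  -6.93999815]
```

```bash
python3 -m crank '[[0,0,-1,7,0,0,1],[0,0,-1,7,0,0,1],[0,0,0,7,0,0,1],[0,0,0,7,0,0,1],[0,0,0,5.2,0,0,1],[0.2,-3.4,0,0,0,0,1],[0.2,-3.4,0,0,0,0,1],[0.2,-3.4,0,0,0,0,1],[0,-2,0,0,0,0,1],[0,0,0,0,0,0,1]]'
python3 - <<'E'
from h import *
o=get_obs();print(o["qpos"].round(3)); Rm=R.from_rotvec(o["orientation"]).as_matrix();print(Rm.round(3))
print(Rm.T@(np.array([.506,.209,.2])-o["eef_pos"])*100)
E
```

```text
time: 8.5
eef_pos: [0.5116, 0.2115, 0.2099]
orientation: [1.717, 2.585, 0.09]
ft_force: [-1.1, 0.1, -0.7]
width: 0.0858
finger_force: 0.0
[ 3.910e-01  2.680e-01 -1.870e-01  1.047e+00  1.000e-03  1.564e+00]
[[-0.388  0.92   0.063]
 [ 0.922  0.387  0.027]
 [ 0.001  0.069 -0.998]]
[-0.01214699 -0.6834843   0.94254215]
```

```bash
python3 -m crank '[[0,-1,0,4,5,0,1],[0,-1,0,0,5,0,1],[0,-1,0,0,5,0,1],[0,-1,0,0,5,0,1],[0,-1,0,0,5,0,1],[0,-1,0,0,5,0,1],[0,-1,0,0,5,0,1],[0,-1,0,0,5,0,1],[0,0,0,0,5,0,1],[0,0,0,0,5,0,1],[0,0,0,0,5,0,1],[0,0,0,0,5,0,1]]' 
python3 -m crank '[[0,0,0,0,5,0,1],[0,0,0,0,5,0,1],[0,0,0,0,5,0,1],[0,0,0,0,5,0,1],[0,0,0,0,5,0,1],[-2,0,0,0,0,0,1],[-2,0,0,0,0,0,1],[-2,0,0,0,0,0,1],[-2,0,0,0,0,0,1],[0,0,0,0,0,0,1]]'
python3 - <<'E'
from h import *
o=get_obs();print(o["qpos"].round(3)); Rm=R.from_rotvec(o["orientation"]).as_matrix();print(Rm.round(3))
s=snapshot("scene"); cv2.imwrite("pics/s1.png",cv2.resize(s["pixels"][40:300,90:390,::-1],None,fx=2,fy=2))
E
```

```text
time: 9.5
eef_pos: [0.4447, 0.1822, 0.2102]
orientation: [-1.197, -1.815, -0.708]
ft_force: [-0.3, 0.9, -0.9]
width: 0.085
finger_force: 0.0
time: 10.33
eef_pos: [0.4466, 0.1763, 0.1267]
orientation: [-0.955, -1.449, -0.887]
ft_force: [0.7, 0.4, -0.9]
width: 0.0856
finger_force: 0.0
[-0.204  1.048 -0.11   1.832  0.964  0.117]
[[-0.041  0.922 -0.385]
 [ 0.076  0.388  0.919]
 [ 0.996  0.008 -0.086]]
```

View pics/s1.png

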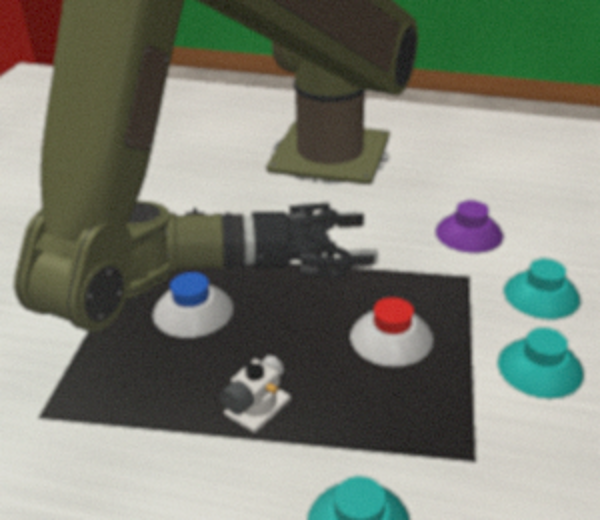

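The picture shows the tool horizontal at about (330,240) with the long wrist block at (70,270), passing over the blue dish at (190,290). Horizontal is feasible but low on clearance. Instead I'll start tilted about 45° one way and end about 70° the other, which tips the dish ~115° and keeps the wrist high.

```bash
python3 -m crank '[[0,0,0,0,-5,0,1],[0,0,0,0,-5,0,1],[0,0,0,0,-5,0,1],[0,0,0,0,-5,0,1],[0,0,0,0,-5,0,1],[0,0,0,0,-5,0,1],[0,0,0,0,-5,0,1],[0,0,0,0,-5,0,1],[0,0,0,0,-5,0,1],[0,0,0,0,-5,0,1],[0,0,0,0,-5,0,1],[0,0,0,0,-5,0,1]]' >/dev/null
python3 -m crank '[[0,1,0,0,-5,0,1],[0,1,0,0,-5,0,1],[0,1,0,0,-5,0,1],[0,1,0,0,-5,0,1],[0,1,0,0,-5,0,1],[0,1,0,0,-5,0,1],[0,0,0,0,-5,0,1],[0,0,0,0,-5,0,1],[0,0,0,0,-5,0,1],[0,0,0,0,-5,0,1],[0,0,0,0,-5,0,1],[0,0,0,0,-5,0,1]]' >/dev/null
python3 -m crank '[[0,0,0,0,-5,0,1],[0,0,0,0,-5,0,1],[0,0,0,0,0,0,1]]'
cat >> h.py <<'E'
def st(target=None,deg=None):
    o=get_obs();Rm=R.from_rotvec(o["orientation"]).as_matrix()
    print("t",o["time"],"q",o["qpos"].round(2),"p",o["eef_pos"].round(4),"w",round(o["width"],4),"ff",o["finger_force"]);print(Rm.round(3))
    if target is not None: print("shift cm",(Rm.T@(np.array(target)-o["eef_pos"])*100).round(2))
    return o,Rm
def want(Rm,az,tilt):
    # tool y along outward radial at az, tool z tilted from down to the left by tilt
    F=np.array([np.cos(az),np.sin(az),0]);L=np.array([-np.sin(az),np.cos(az),0]);t=np.deg2rad(tilt)
    z=np.array([0,0,-np.cos(t)])+np.sin(t)*L
    W=np.column_stack([np.cross(F,z),F,z]);print("turn deg",np.rad2deg(R.from_matrix(Rm.T@W).as_rotvec()).round(1));return W
E
python3 - <<'E'
from h import *
o,Rm=st();az=np.arctan2(.209,.506)
W=want(Rm,az,-45)
tcp=np.array([.506,.209,.045])+.011*W[:,2]; pre=tcp-.09*W[:,2]
print(tcp,pre,"to pre, tool axes",(Rm.T@(pre-o["eef_pos"])*100).round(1))
E
```

```text
time: 12.63
eef_pos: [0.5001, 0.2013, 0.1289]
orientation: [1.339, 2.026, -0.556]
ft_force: [-0.0, 0.5, -0.7]
width: 0.0851
finger_force: 0.0
t 12.6333 q [ 0.78  0.57 -0.21  1.15 -0.72  2.09] p [0.5001 0.2013 0.1289] w 0.0851 ff 0.0
[[-0.277  0.92   0.277]
 [ 0.65   0.391 -0.651]
 [-0.708 -0.    -0.706]]
turn deg [0.4 0.1 0.4]
[0.5089694  0.20181093 0.03722183] [0.48467433 0.26063057 0.10086144] to pre, tool axes [ 6.3  0.9 -2.3]
```

```bash
python3 -m crank '[[0,0.9,-2.3,0.4,0.1,0.4,1],[3.1,0,0,0,0,0,1],[3.2,0,0,0,0,0,1],[0,0,0,0,0,0,1],[0,0,0,0,0,0,1]]'
python3 - <<'E'
from h import *
o,Rm=st([.509,.2018,.0372])
for n in("scene","top"):
    s=snapshot(n)
    c=s["pixels"][110:290,200:400,::-1] if n=="scene" else s["pixels"][130:260,130:330,::-1]
    cv2.imwrite(f"pics/{n}2.png",cv2.resize(c,(600,int(600*c.shape[0]/200))))
    for c,a in blobs(s,(0,150,90),(8,255,255)): print(n,c.round(1),a)
E
python3 - <<'E'
import cv2,numpy as np
a=cv2.imread('pics/scene2.png');b=cv2.imread('pics/top2.png')
a=cv2.resize(a,None,fx=.66,fy=.66);b=cv2.resize(b,(400,260));h=max(a.shape[0],260)
f=lambda i:cv2.copyMakeBorder(i,0,h-i.shape[0],0,0,0)
cv2.imwrite('pics/both2.png',np.hstack([f(a),f(b)]))
E
```

```text
time: 13.05
eef_pos: [0.4868, 0.2598, 0.1023]
orientation: [1.357, 2.02, -0.555]
ft_force: [-0.5, -0.8, 1.2]
width: 0.0854
finger_force: 0.0
t 13.05 q [ 0.86  0.66 -0.12  1.22 -0.68  2.2 ] p [0.4868 0.2598 0.1023] w 0.0854 ff 0.0
[[-0.267  0.925  0.27 ]
 [ 0.658  0.38  -0.651]
 [-0.704  0.004 -0.71 ]]
shift cm [ 0.18 -0.17  9.  ]
scene [51.3 43.1] 8844
scene [131.5  32. ] 66
scene [135.4  57.3] 318
scene [  8.4 123.2] 119
scene [480.9 226.5] 3525
scene [286.1 196.5] 278
scene [462.5 333.7] 2871
top [ 70.  104.4] 1450
top [ 23.3 176.8] 1272
top [212.9 196.8] 292
top [  2.8 236.8] 65
```

View pics/both2.png

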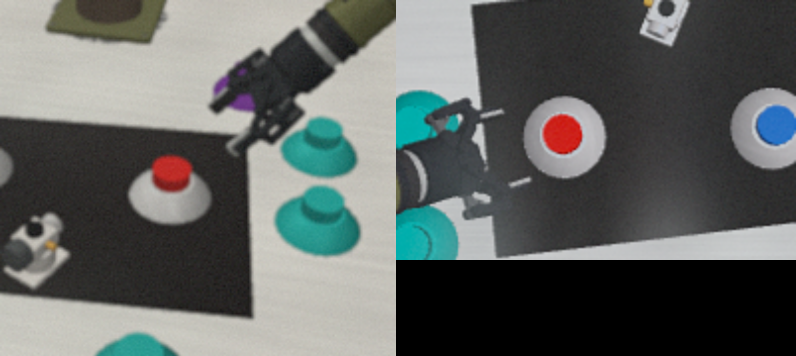

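The left crop shows the gripper up-left of the red foot (170,172). In the top crop, the fingers at (500,113) and (530,182) straddle the line to the foot at (563,133). Moving in.

```bash
python3 -m crank '[[0.2,-0.2,2,0,0,0,1],[0,0,2,0,0,0,1],[0,0,2,0,0,0,1],[0,0,2,0,0,0,1],[0,0,1,0,0,0,1],[0,0,0,0,0,0,1]]' 60
python3 - <<'E'
from h import *
st([.509,.2018,.0372])
E
python3 -m crank '[[0,0,0,0,0,0,0.3],[0,0,0,0,0,0,0],[0,0,0,0,0,0,-0.5],[0,0,0,0,0,0,-1],[0,0,0,0,0,0,-1],[0,0,0,0,0,0,-1]]' 60
python3 - <<'E'
from h import *
st()
s=snapshot("scene"); cv2.imwrite("pics/s3.png",cv2.resize(s["pixels"][130:260,210:350,::-1],None,fx=4,fy=4))
E
```

```text
time: 13.65
eef_pos: [0.5089, 0.1984, 0.037]
orientation: [1.362, 2.016, -0.558]
ft_force: [0.3, -0.4, 0.4]
width: 0.0854
finger_force: 0.0
t 13.65 q [ 0.77  0.68 -0.28  0.97 -0.71  2.09] p [0.5089 0.1984 0.037 ] w 0.0854 ff 0.0
[[-0.263  0.927  0.267]
 [ 0.658  0.375 -0.653]
 [-0.705  0.004 -0.709]]
shift cm [ 0.2   0.14 -0.24]
time: 14.15
eef_pos: [0.5098, 0.2026, 0.0383]
orientation: [1.357, 2.016, -0.551]
ft_force: [-1.2, 1.1, 7.2]
width: 0.052
finger_force: 62.6
t 14.15 q [ 0.77  0.68 -0.27  0.97 -0.72  2.09] p [0.5098 0.2026 0.0383] w 0.052 ff 62.62445569038391
[[-0.264  0.925  0.273]
 [ 0.658  0.38  -0.651]
 [-0.706  0.008 -0.709]]
```

View pics/s3.png

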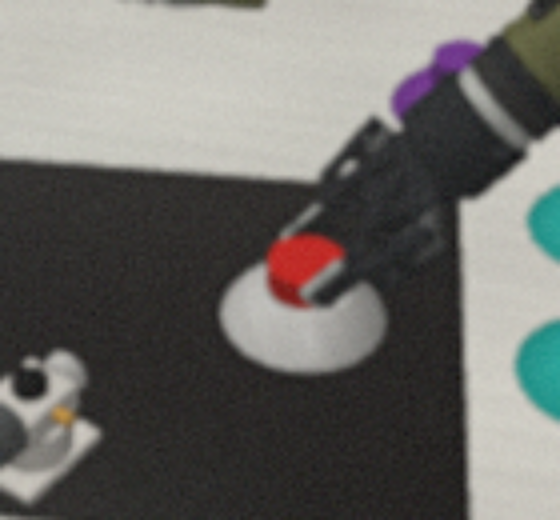

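The foot (300,265 in the crop) is between the pads, but at 52 mm the grip is a little short of the axis. I'll reopen, move about 7 mm further and close again.

```bash
python3 -m crank '[[0,0,0,0,0,0,0.7],[0,0,0,0,0,0,0.7],[0,0,0,0,0,0,0.7],[-0.5,0,0.7,0,0,0,0.7],[0,0,0,0,0,0,0.3],[0,0,0,0,0,0,-0.5],[0,0,0,0,0,0,-1],[0,0,0,0,0,0,-1],[0,0,0,0,0,0,-1],[0,0,0,0,0,0,-1]]' 80
python3 - <<'E'
from h import *
st()
E
```

```text
time: 15.03
eef_pos: [0.5125, 0.1933, 0.0355]
orientation: [1.358, 2.016, -0.555]
ft_force: [0.8, -1.7, 4.1]
width: 0.0519
finger_force: 82.9
t 15.0333 q [ 0.76  0.68 -0.29  0.95 -0.72  2.07] p [0.5125 0.1933 0.0355] w 0.0519 ff 82.92677164077759
[[-0.264  0.926  0.271]
 [ 0.657  0.378 -0.652]
 [-0.706  0.005 -0.708]]
```

```bash
python3 -m crank '[[-1,0,-1,0,0,0,-1],[-2,0,-2,0,0,0,-1],[-2,0,-2,0,0,0,-1],[-1,0,-1,0,0,0,-1],[0,0,0,0,4,0,-1],[0,0,0,0,4,0,-1],[0,0,0,0,4,0,-1],[0,0,0,0,4,0,-1],[0,0,0,0,4,0,-1]]'
python3 - <<'E'
from h import *
st()
s=snapshot("scene"); cv2.imwrite("pics/s4.png",cv2.resize(s["pixels"][90:290,170:400,::-1],None,fx=3,fy=3))
E
```

```text
time: 15.78
eef_pos: [0.5114, 0.1942, 0.1194]
orientation: [1.542, 2.294, -0.329]
ft_force: [-0.2, -0.6, -2.5]
width: 0.0516
finger_force: 83.5
t 15.7833 q [ 0.6   0.43 -0.27  0.96 -0.42  1.81] p [0.5114 0.1942 0.1194] w 0.0516 ff 83.52832674980164
[[-0.343  0.925  0.162]
 [ 0.843  0.379 -0.383]
 [-0.415  0.005 -0.91 ]]
```

View pics/s4.png

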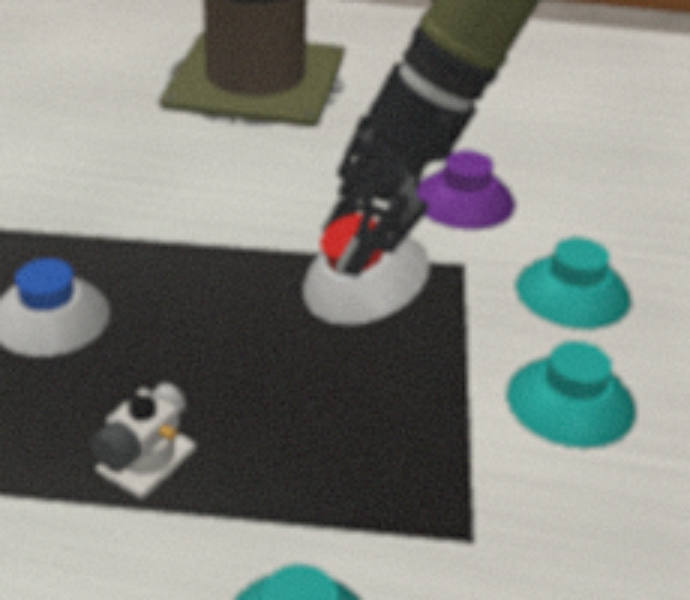

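The dish is held by its foot (355,240 in the crop), off the mat and tipping with the tool. Turning the rest of the way.

```bash
python3 -m crank '[[0,-0.5,0,0,5,0,-1],[0,-0.5,0,0,5,0,-1],[0,-0.5,0,0,5,0,-1],[0,-0.5,0,0,5,0,-1],[0,-0.5,0,0,5,0,-1],[0,-0.5,0,0,5,0,-1],[0,0,0,0,5,0,-1],[0,0,0,0,5,0,-1],[0,0,0,0,5,0,-1],[0,0,0,0,5,0,-1],[0,0,0,0,5,0,-1],[0,0,0,0,5,0,-1]]'
python3 -m crank '[[0,0,0,0,5,0,-1],[0,0,0,0,5,0,-1],[0,0,0,0,5,0,-1],[0,0,0,0,5,0,-1],[0,0,0,0,5,0,-1],[0,0,0,0,5,0,-1],[0,0,0,0,4,0,-1],[0,0,0,0,0,0,-1]]'
python3 - <<'E'
from h import *
o,Rm=st();print("up in tool",Rm[2].round(3))
s=snapshot("scene"); cv2.imwrite("pics/s5.png",cv2.resize(s["pixels"][70:290,110:400,::-1],None,fx=2.5,fy=2.5))
E
```

```text
time: 16.83
eef_pos: [0.4842, 0.1818, 0.1194]
orientation: [-1.445, -2.154, -0.465]
ft_force: [-0.5, -0.2, -2.8]
width: 0.0519
finger_force: 83.8
time: 17.5
eef_pos: [0.4831, 0.1812, 0.115]
orientation: [-1.123, -1.669, -0.774]
ft_force: [0.8, 0.6, -3.7]
width: 0.0518
finger_force: 84.1
t 17.5 q [-0.16  0.87 -0.1   1.55  0.92  0.53] p [0.4831 0.1812 0.115 ] w 0.0518 ff 84.07319068908691
[[-0.13   0.926 -0.355]
 [ 0.327  0.379  0.866]
 [ 0.936 -0.003 -0.352]]
up in tool [ 0.936 -0.003 -0.352]
```

View pics/s5.png

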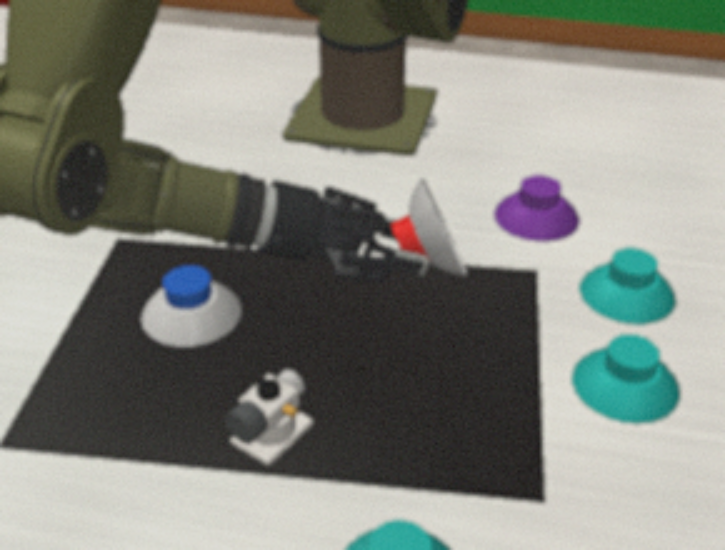

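The picture shows the dish tipped past its edge, mouth facing right and up, with the foot at (405,232). The arm clears the blue dish at (190,300). Lowering gently.

```bash
python3 -m crank '[[-0.95,0,0.35,0,0,0,-1],[-0.95,0,0.35,0,0,0,-1],[-0.95,0,0.35,0,0,0,-1],[-0.95,0,0.35,0,0,0,-1],[-0.95,0,0.35,0,0,0,-1],[-0.5,0,0.2,0,0,0,-1],[0,0,0,0,0,0,-1],[0,0,0,0,0,0,-1]]'
python3 -m crank '[[-0.4,0,0.15,0,0,0,-1],[0,0,0,0,0,0,-1],[0,0,0,0,0,0,-1]]'
```

```text
time: 18.22
eef_pos: [0.4845, 0.1818, 0.0637]
orientation: [-1.122, -1.676, -0.78]
ft_force: [1.0, -1.0, -2.2]
width: 0.0516
finger_force: 84.1
time: 18.47
eef_pos: [0.4848, 0.1817, 0.0597]
orientation: [-1.122, -1.677, -0.78]
ft_force: [0.1, -0.5, -3.1]
width: 0.0516
finger_force: 84.1
```

```bash
python3 -m crank '[[-0.4,0,0.15,0,0,0,-1],[0,0,0,0,0,0,-1],[0,0,0,0,0,0,-1]]'
python3 -m crank '[[-0.4,0,0.15,0,0,0,-1],[0,0,0,0,0,0,-1],[0,0,0,0,0,0,-1]]'
```

```text
time: 18.72
eef_pos: [0.4847, 0.1817, 0.0552]
orientation: [-1.122, -1.677, -0.78]
ft_force: [0.2, -0.4, -3.6]
width: 0.0521
finger_force: 84.1
time: 18.97
eef_pos: [0.4846, 0.1817, 0.0508]
orientation: [-1.122, -1.677, -0.78]
ft_force: [-0.6, 0.5, -1.9]
width: 0.0517
finger_force: 84.1
```

```bash
python3 -m crank '[[-0.4,0,0.15,0,0,0,-1],[0,0,0,0,0,0,-1],[0,0,0,0,0,0,-1]]'
python3 -m crank '[[0,0,0,0,0,0,0.5],[0,0,0,0,0,0,1],[0,0,0,0,0,0,1],[0,0,0,0,0,0,1],[0,0,0,0,0,0,1]]'
python3 - <<'E'
from h import *
o,Rm=st()
s=snapshot("scene"); cv2.imwrite("pics/s6.png",cv2.resize(s["pixels"][120:290,160:360,::-1],None,fx=3.5,fy=3.5))
E
```

```text
time: 19.22
eef_pos: [0.4847, 0.1817, 0.0465]
orientation: [-1.122, -1.677, -0.78]
ft_force: [0.5, -0.1, -1.4]
width: 0.0517
finger_force: 84.1
time: 19.63
eef_pos: [0.4849, 0.1817, 0.047]
orientation: [-1.122, -1.677, -0.781]
ft_force: [0.7, 0.3, -0.1]
width: 0.0854
finger_force: 0.3
t 19.6333 q [-0.16  0.96 -0.11  1.43  0.93  0.53] p [0.4849 0.1817 0.047 ] w 0.0854 ff 0.2846072523971088
[[-0.139  0.926 -0.351]
 [ 0.327  0.378  0.866]
 [ 0.935  0.006 -0.356]]
```

View pics/s6.png

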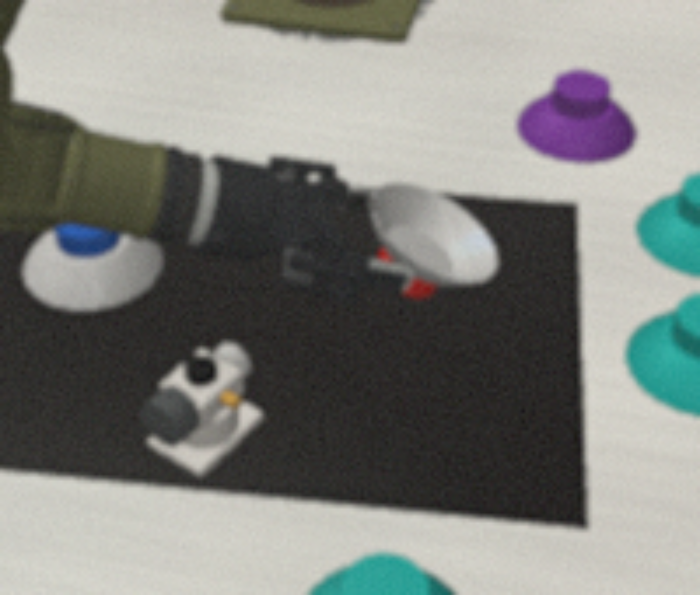

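The dish has gone over and leans on the open fingers: bowl at (435,235), foot at (420,290). I'll slide the fingers out horizontally, then rise.

```bash
python3 -m crank '[[-0.35,0,-0.85,0,0,0,1],[-0.5,0,-1.3,0,0,0,1],[-0.5,0,-1.3,0,0,0,1],[-0.5,0,-1.3,0,0,0,1],[-0.5,0,-1.3,0,0,0,1],[-0.5,0,-1.3,0,0,0,1],[0,0,0,0,0,0,1],[0,0,0,0,0,0,1]]'
python3 - <<'E'
from h import *
o,Rm=st()
s=snapshot("scene"); cv2.imwrite("pics/s7.png",cv2.resize(s["pixels"][120:290,160:360,::-1],None,fx=3.5,fy=3.5))
E
```

```text
time: 20.35
eef_pos: [0.5151, 0.1079, 0.0461]
orientation: [-1.123, -1.676, -0.781]
ft_force: [-0.2, -0.6, -1.0]
width: 0.0856
finger_force: 0.0
t 20.35 q [-0.26  1.03  0.05  1.6   0.84  0.43] p [0.5151 0.1079 0.0461] w 0.0856 ff 0.0
[[-0.139  0.926 -0.35 ]
 [ 0.328  0.377  0.867]
 [ 0.935  0.006 -0.356]]
```

View pics/s7.png

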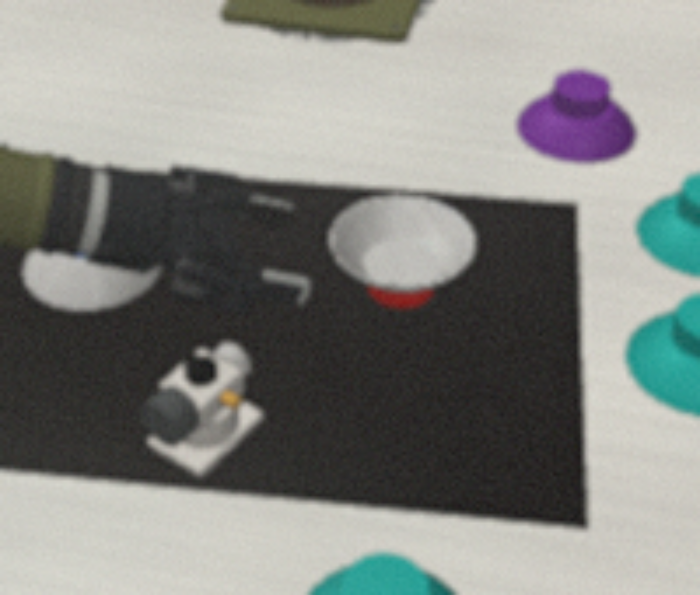

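The dish stands mouth-up on its red foot (400,295 in the crop), and the fingers are clear. I'll rise straight up, then check and hand in.

```bash
python3 -m crank '[[1.4,0,-0.5,0,0,0,1],[1.9,0,-0.7,0,0,0,1],[1.9,0,-0.7,0,0,0,1],[0,0,0,0,0,0,1],[0,0,0,0,0,0,1],[0,0,0,0,0,0,1],[0,0,0,0,0,0,1],[0,0,0,0,0,0,1]]'
python3 - <<'E'
from h import *
st()
for n in("scene","top"):
    s=snapshot(n)
    for nm,lo,hi in(("red",(0,150,60),(8,255,255)),("blue",(100,150,60),(130,255,255))):
        for c,a in blobs(s,lo,hi,30):
            p=ray(s,c,.053 if nm=="blue" else .014)
            if abs(p[0]-.5)<.15 and abs(p[1])<.3: print(n,nm,c.round(1),a,p.round(3))
    if n=="scene": cv2.imwrite("pics/s8.png",s["pixels"][:,:,::-1])
E
```

```text
time: 21.07
eef_pos: [0.5136, 0.1096, 0.1012]
orientation: [-1.122, -1.676, -0.779]
ft_force: [0.6, -0.6, -0.2]
width: 0.0854
finger_force: 0.0
t 21.0667 q [-0.26  0.96  0.06  1.68  0.84  0.43] p [0.5136 0.1096 0.1012] w 0.0854 ff 0.0
[[-0.138  0.926 -0.352]
 [ 0.327  0.378  0.866]
 [ 0.935  0.005 -0.355]]
scene red [273.8 204.9] 57 [0.513 0.178 0.014]
scene blue [184.  184.2] 218 [ 0.529 -0.077  0.053]
```

View pics/s8.png

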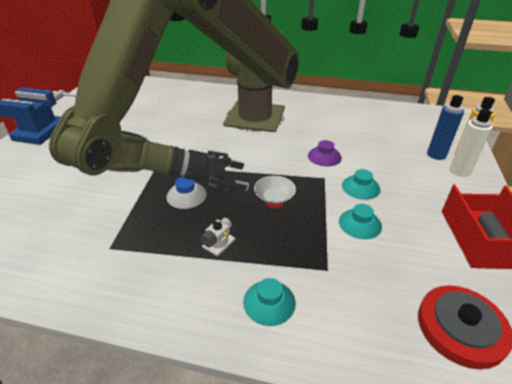

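The red dish stands mouth-up at (275,192) on the mat. The blue dish (185,190) and the carburettor (217,236) haven't moved, and the gripper is clear.

```bash
python3 -c "
from plant import ticket; print(ticket.sign_off())"
```

```text
the job is handed in; nothing more can be done
None
```

The red-footed dish stands mouth-up on its foot on the mat and is let go; the blue dish and carburettor look unmoved in the last picture, and the job was handed in at about 21 s (no verdict was returned).

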